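# Hook a lidded container out of its lane and set it on the plate

### The arm

A 6-joint arm with a two-finger parallel gripper is mounted at the origin on the work surface. World frame = base frame: x ahead of the robot, y to its left, z up, the work surface at z = 0. Lengths are in m, angles in degrees, forces in N, time in s.
With the tool pointing down it reaches from about 0.35 to 0.875 m from the base axis. Payload 15.5 kg.
Tool frame: the origin (TCP) lies between the finger pads; the fingertips stand 14 mm ahead of it and the grasp point (between the pads) lies 5 mm behind it (robot.tcp_to_tips is the distance from the TCP to the fingertips, in m); z points along the fingers, y is the line along which they close (so a half turn about z gives the same grasp; the last joint's range is limited). The gripper opens to 85 mm and grips with 20 to 120 N. Pads are 22 mm wide; open, the fingers measure 114 mm over their backs; the gripper's body (76 mm by 85 mm) begins 54 mm behind the grasp point. The pads swing forward as they close: fully open they stand 13 mm farther back than shut.
Start: joints at [70.56, 28.281, 77.091, -0, 74.628, -5.472], TCP at [0.151, 0.607, 0.245] pointing down, gripper open.
Joint ranges: [-166.48, 166.48], [-47.26, 123.95], [12.59, 153.08], [-70.14, 250.14], [6.76, 159.57], [-176.63, 176.63]. Speed limits (degrees/s): [108.29, 108.29, 147.25, 172.46, 172.46, 172.46].

### API

Orientations are given as [roll, pitch, yaw] about the fixed x, y, z axes, in that order (R = Rz(yaw) Ry(pitch) Rx(roll)).
In Python, from station import robot gives the robot as it stands. The module is installed in compiled form; this text tells all that it offers.
- The arm moves only by the tool jog_arm, never from a script. Its argument "targets" is a list that holds one entry, the list of rows, each a list of 7 numbers: the turn, a rotation vector about the tool's x, y, z in degrees, then the shift along the tool's x, y, z in mm, then the finger opening in mm, from 0 to 85.4. In form: [[[wx, wy, wz, dx, dy, dz, claw], ...]]. A call has 1 to 8 rows; each row is the pose to reach, as a shift and turn from the pose commanded when the call began, along the tool's axes at that moment; what a row does not reach only later rows make up. A row lasts 1/8 s, in which the tool goes at most 62.5 mm and 10.7 degrees, less where a joint would pass 70% of its speed; a pose out of reach is approached as far as the arm can. A call with a gripper value outside its range is refused whole. The fingers move at their own pace and stop on an object; "squeeze" is the grip in N (left out, the last holds). Time passes only in rows, so rows that repeat a pose let the fingers close. It gives the time, the measured TCP pose, the force, the opening and the grip force at its end, in the units of the state.
- robot.get_state(): the state, without advancing time (a new reading comes with each control period).
- robot.capture(name): name is "side" or "top"; returns a dict with "color" (400x640x3 uint8, blue, green, red), "z_map" (400x640 float32, m along the optical axis (not along the pixel's ray), 0 where there is no reading), "intrinsics" (3x3 intrinsics, pixels), "origin" and "rotation" of the camera in the world. Camera axes: x right, y up, looking along -z (the intrinsics and any distortion apply to the point x, -y, -z); pixel columns grow to the right and rows downward; lengths in m; the calibration is good to about 2 mm. A picture is of the moment at which its call begins.
- robot.hand_in(): hands the job in; it is judged then, once.
The state is a dict: "clock": time; "qpos": joint angles; "joint_vel": joint speeds; "tau": joint torques, N m; "eef_pos": TCP position; "orientation": TCP orientation; "wrist_force": force on the tool from outside, world axes, zero at the start; "moment": the same for the moment, N m; "gripper_width": finger opening in m; "grasp_force": force on a finger pad.
Only numpy, scipy, OpenCV 4.12 (cv2) and the standard library are available. Lean on these libraries where they do the work, as an engineer would, in place of code of your own. Each camera call takes 0.05 s, during which the arm holds its last target. There are 200 camera calls.

### The job

Reach behind the green-lidded container, hook a fingertip behind its far end and drag it towards you along the pull-out shelf until it stands wholly clear in front of the dividers, and let go of it there. Then take it again by its sides and set it down, upright and lengthwise, flat on the bottom of the orange plate, inside the rim, and let go only once it is down. Keep it upright throughout and leave the plate, the other containers, the dish, the mug and the pepper mill where they are.

Things in the scene. Friction and masses are not known exactly. Their poses are not given: they have to be found in the camera images.
- shelf: cream lacquered pull-out shelf, fixed; board 400 (x) by 270 (y), its top 30 above the table; origin at the centre of its underside on the table, x lengthwise away from the robot, y to the left. The front half (x -200 to 0) is an open flat board; the rear half has three lanes along x, one container in each, with about 7 of room on each side, too little for a finger
- shelf_lanes (a point): point on the board's top at the mouth of the middle lane (shelf x = 0, y = 0, z = 30). From here back 197 run four upright dividers, 8 thick, 68 high over the board, at y = -123, -41, 41, 123: lanes 74 wide centred at y = -82, 0, 82
- shelf_back (a point): point on the board's top at the inner face of the low back rail (shelf x = 189, y = 0, z = 30); the rail stands 30 over the board and closes all lanes. Between it and each container 50 to 75 of lane is empty
- green_box: the container to move: clear acrylic with a green clip-on lid, closed; 120 long (x) over the lid, 60 wide (y), 70 high; origin at the centre of its underside, z up. It weighs 0.25 to 0.5 kg. The lid is the top 14 and overhangs the body by 4 at both ends (the body is 112 long) (the far lip); the sides are flush, 60 apart. It stands in any of the three lanes, on the shelf board
- plate: orange melamine serving plate, loose, 178 long (x) by 114 wide (y), flat bottom 158 by 94 inside, 6 thick; rim 14 high over the table; origin at the centre of its underside, z up. It stands on the table to the left or the right of the shelf
- white_box: bystander: clear acrylic container with a white clip-on lid and small cartons inside, closed; 120 long (x) over the lid, 60 wide (y), 70 high; origin at the centre of its underside, z up
- blue_box: bystander: clear acrylic container with a blue clip-on lid and small cartons inside, closed; 120 long (x) over the lid, 60 wide (y), 70 high; origin at the centre of its underside, z up
- dish: bystander: black ceramic pickle dish, round, 110 across, 35 high, on the table on the other side of the shelf from the plate; origin under its centre
- mug: bystander: blue mug 80 across, 90 high, beside the shelf, to the left or right; origin under its centre
- mill: bystander: dark wooden pepper mill 56 across, 140 high, beside the shelf, to the left or right; origin under its centre
Mind the look-alikes: they are no part of the job. What is shaped like the green_box but pink is not meant.

How it is judged (in metres and radians):
On the way, in this order (a step that is already met when the one before it is completed fails the run):
1. a fingertip hooked behind the far end of the green-lidded container draws it forward, flat on the shelf (x of the grasp point in the frame of green_box above 0.04 m and z of the grasp point in the frame of green_box below 0.087 m and contact force between the fingers and green_box above 0.2 N and x of green_box in the frame of shelf below 0.045 m and z of green_box in the frame of shelf between 0.027 and 0.036 m), for 0.05 s.
2. the green-lidded container stands flat on the shelf, wholly clear in front of the dividers, and the fingers have let go of it (x of green_box in the frame of shelf below -0.058 m and z of green_box in the frame of shelf between 0.027 and 0.034 m and angle between green_box's own z axis and vertical below 0.06 rad and contact force between the fingers and green_box below 0.05 N and linear speed of green_box below 0.01 m/s), for 0.2 s.
At the end, for the whole second after the job is handed in: The green-lidded container rests upright (0.05 rad) on the plate's bottom inside the rim: centre within 23 mm along, 21 mm across, lengthwise within 0.3 rad either way round. The plate is level; plate, other containers, dish, mug and mill are within 40 mm of their starts (x of green_box in the frame of plate between -0.023 and 0.023 m and y of green_box in the frame of plate between -0.021 and 0.021 m and z of green_box in the frame of plate between 0.003 and 0.009 m and angle between the x axis of green_box and the x axis of plate, either way round below 0.3 rad and angle between each of green_box, plate's own z axis and vertical below 0.05 rad and linear speed of green_box below 0.01 m/s and distance of each of plate, white_box, blue_box, dish, mug, mill from where it was at the start of the episode below 0.04 m); the robot touches nothing.
It fails at once if the green-lidded container is tipped by more than 0.35 rad (angle between green_box's own z axis and vertical above 0.35 rad).
It fails at once if the green-lidded container is dropped: no finger touches it while its underside is over 16 mm above the plate's bottom over the plate, or over 20 mm above the shelf board anywhere (contact force between the fingers and green_box below 0.02 N and ((horizontal distance between green_box and plate below 0.1 m and height (world z) of green_box above 0.022 m) or height (world z) of green_box above 0.05 m)).
It fails at once if the plate is pushed more than 40 mm (distance of plate from where it was at the start of the episode above 0.04 m).
It fails at once if a bystander is pushed more than 40 mm or knocked over (distance of any of white_box, blue_box, dish, mug, mill from where it was at the start of the episode above 0.04 m or angle between any of white_box, blue_box, dish, mug, mill's own z axis and vertical above 0.4 rad).
It also fails if it takes over 58 s, if anything falls off the work surface, if the arm or the gripper's body presses on something with over 40 N, if the wrist force passes 120 N, or if a joint passes its speed limit or range.

## Working session

There is one attempt and no reset: what is moved stays moved. The work goes in short steps, Python scripts to look and compute and a tool call to move; the robot and the scene stay as the last step left them, time stands still between calls to the robot, and variables do not carry over. Pictures are saved under pics/ and viewed, at most 10 in all, crops included, and the job is handed in when it is done.

Besides the shell and the picture viewer there is one more tool, called after ">>>" by a JSON object that holds its "api" and its "payload", one argument or row to a line. jog_arm: Moves the arm, as the interface text tells. Its arguments: {"type":"object","properties":{"targets":{"type":"array","items":{"type":"array","items":{"type":"array","items":{"type":"number"}}}},"squeeze":{"type":"number"}},"required":["targets"]}

```bash
mkdir -p pics
cat > h.py <<'E'
import numpy as np, cv2
from station import robot
def cap(n):
    return robot.capture(n)
def pts(c):
    K=np.array(c["intrinsics"]);z=c["z_map"];v,u=np.mgrid[:400,:640]
    p=np.stack([(u-K[0,2])/K[0,0]*z,-(v-K[1,2])/K[1,1]*z,-z],-1)
    return p@np.array(c["rotation"]).T+np.array(c["origin"])
E
python3 - <<'E'
from h import *
for n in("top","side"):
    c=cap(n);cv2.imwrite(f"pics/{n}0.png",c["color"]);print(n,c["intrinsics"],c["origin"],c["rotation"])
    np.savez(f"{n}0.npz",**{k:c[k] for k in c})
print(robot.get_state(), robot.tcp_to_tips)
E
```

```text
top [[463.96660024   0.         317.82045531]
 [  0.         463.96660024 198.97518846]
 [  0.           0.           1.        ]] [ 0.44280183 -0.01281132  1.08264941] [  4.07145359   1.69039676 -90.77606329]
side [[407.6216701    0.         315.40971484]
 [  0.         407.6216701  199.77567325]
 [  0.           0.           1.        ]] [-0.0239278  -0.52897762  0.76737516] [ 46.81442299   0.3763149  -46.77456515]
{'clock': 0.1, 'qpos': array([ 7.05603103e+01,  2.83119601e+01,  7.71241139e+01,  2.40113072e-05,
        7.46276378e+01, -5.47074110e+00]), 'joint_vel': array([-0.02805465, -0.05072964, -0.05505152,  0.0477966 ,  0.04698004,
        0.06360374]), 'tau': array([ 2.32393613e-03, -8.83594322e+01, -3.84559894e+01,  2.84697835e-04,
        5.37916145e-03, -5.35457673e-05]), 'eef_pos': array([0.15075538, 0.6062276 , 0.24474981]), 'orientation': array([-1.79936581e+02, -6.09716794e-03,  1.66031042e+02]), 'wrist_force': array([-0.59782285,  0.37103078, -0.75871124]), 'moment': array([-0.03771967, -0.01361865, -0.01483931]), 'grasp_force': 0.0, 'gripper_width': 0.08569300703820722} 0.014
```

View pics/top0.png

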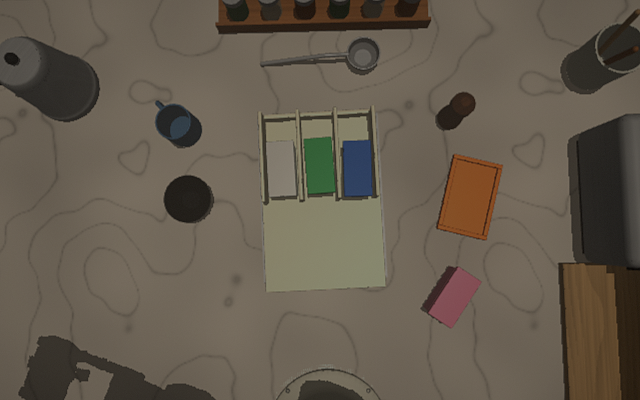

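View pics/side0.png

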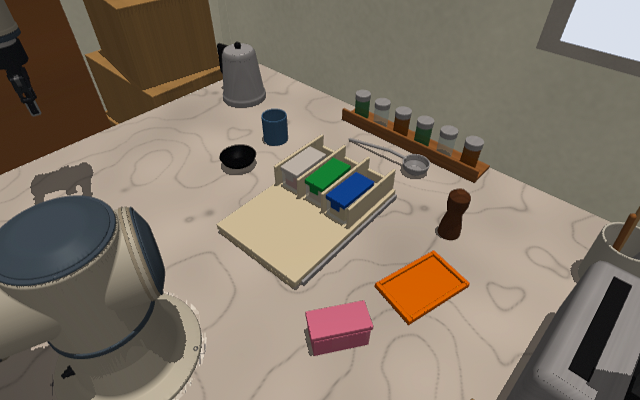

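The top view shows the green lid at (319,165) in the middle lane, between white (282,170) and blue (357,169). The plate is at (470,197), the pink look-alike at (452,297), the mill at (455,110), the dish at (188,199) and the mug at (180,127). The side view agrees, with the green lid at (328,175).

Candidates for the green box: the green lid (319,165), the pink box (452,297), and the green-filled jars (235,8) and (340,8). I choose (319,165) and will check it in a close crop.

```bash
cat >> h.py <<'E'
from scipy.spatial.transform import Rotation as Ro
def pts(c):
    K=np.array(c["intrinsics"]);z=c["z_map"];v,u=np.mgrid[:400,:640]
    p=np.stack([(u-K[0,2])/K[0,0]*z,-(v-K[1,2])/K[1,1]*z,-z],-1)
    R=Ro.from_euler('xyz',np.ravel(c["rotation"]),degrees=True).as_matrix()
    return p@R.T+np.array(c["origin"])
H=dict(green=(50,75),orange=(5,16),blue=(110,125))
def blob(c,name,roi):
    hsv=cv2.cvtColor(c["color"],cv2.COLOR_BGR2HSV);lo,hi=H[name]
    m=cv2.inRange(hsv,(lo,110,50),(hi,255,255));k=np.zeros_like(m);u0,u1,v0,v1=roi;k[v0:v1,u0:u1]=255
    m&=k
    n,l,s,_=cv2.connectedComponentsWithStats(m)
    return l==1+np.argmax(s[1:,4])
def rect(P):  # centre, long side, short side, yaw of long axis
    (cx,cy),(w,h),a=cv2.minAreaRect((P[:,:2]*1000).astype(np.float32))
    if w<h: w,h,a=h,w,a+90
    return np.round([cx,cy,w,h,(a+90)%180-90],1)
def onplane(c,m,z):
    K=np.array(c["intrinsics"]);v,u=np.nonzero(m)
    R=Ro.from_euler('xyz',np.ravel(c["rotation"]),degrees=True).as_matrix()
    d=np.stack([(u-K[0,2])/K[0,0],-(v-K[1,2])/K[1,1],-np.ones(len(u))],-1)@R.T
    o=np.array(c["origin"]);return o+d*((z-o[2])/d[:,2])[:,None]
E
python3 - <<'E'
from h import *
t=dict(np.load("top0.npz"));s=dict(np.load("side0.npz"))
P=pts(t)
for n,z,rt,rs in(("green",.1,(255,385,100,300),(270,400,130,230)),("blue",.1,(255,385,100,300),(310,400,150,230)),("orange",.014,(420,520,140,250),(360,480,230,330))):
    for c,r in((t,rt),(s,rs)):
        m=blob(c,n,r);q=pts(c)[m];print(n,m.sum(),np.round(np.median(q,0),3),rect(onplane(c,m,z)))
# board
z=P[...,2]
hsv=cv2.cvtColor(t["color"],cv2.COLOR_BGR2HSV);roi=np.zeros(z.shape,bool);roi[90:310,240:400]=1
b=roi&(abs(z-.03)<.012);b[:195]=0
b=cv2.morphologyEx(b.astype(np.uint8),cv2.MORPH_OPEN,np.ones((5,5)))>0
print("board",np.median(P[b],0),rect(onplane(t,b,.03)))
d=roi&(z>.085);d[195:]=0
print("top stuff",rect(P[d]))
w=roi&(z>.085)&(z<.115)
# row profile across lanes: rail & dividers
for v in (118,130,205): print(v,[(u,round(float(z[v,u]),3)) for u in range(296,344,2)])
for (n,u0,u1,v0,v1) in (("mill",430,480,85,135),("pink",415,490,260,335),("mug",150,205,95,150)):
    q=P[v0:v1,u0:u1].reshape(-1,3);q=q[q[:,2]>.02];print(n,rect(q),q[:,2].max())
print("back",[(v,np.round(P[v,319],3).tolist()) for v in range(104,142,2)])
cv2.imwrite("pics/crop.png",cv2.resize(t["color"][95:215,250:390],None,fx=4,fy=4))
E
```

```text
green 1468 [0.586 0.012 0.1  ] [585.5  11.7 118.2  58.    3.7]
green 847 [0.578 0.005 0.1  ] [576.1   5.4 143.3  65.3   2.9]
blue 715 [ 0.588 -0.076  0.1  ] [578.5 -69.3 117.9  58.5   0.7]
blue 12 [ 0.64  -0.088  0.1  ] [639.4 -86.1  34.    6.   80.6]
orange 3922 [ 0.519 -0.332  0.007] [ 520.  -329.6  178.2  115.5  -14.9]
orange 3752 [ 0.517 -0.335  0.007] [ 518.5 -334.1  184.3  118.6  -14.6]
board [0.41912158 0.00833137 0.03009762] [422.7   7.5 269.5 213.1 -87.9]
top stuff [577.1  13.3 270.7 254.5   2.4]
118 [(296, 0.099), (298, 0.095), (300, 0.036), (302, 0.036), (304, 0.04), (306, 0.041), (308, 0.042), (310, 0.036), (312, 0.034), (314, 0.033), (316, 0.034), (318, 0.029), (320, 0.029), (322, 0.027), (324, 0.027), (326, 0.029), (328, 0.028), (330, 0.031), (332, 0.031), (334, 0.095), (336, 0.098), (338, 0.034), (340, 0.028), (342, 0.028)]
130 [(296, 0.097), (298, 0.097), (300, 0.065), (302, 0.029), (304, 0.027), (306, 0.027), (308, 0.028), (310, 0.03), (312, 0.032), (314, 0.026), (316, 0.033), (318, 0.031), (320, 0.031), (322, 0.027), (324, 0.031), (326, 0.028), (328, 0.034), (330, 0
[... 476 characters left out ...]
94108359614
pink [ 375.9 -163.8  325.   120.    55.8] 1.0826494108359614
mug [600.7 178.3 489.4  79.2  59.6] 1.0826494108359614
back [(104, [0.747, 0.012, -0.003]), (106, [0.742, 0.012, -0.0]), (108, [0.737, 0.012, -0.002]), (110, [0.732, 0.012, -0.001]), (112, [0.711, 0.011, 0.062]), (114, [0.707, 0.011, 0.06]), (116, [0.705, 0.011, 0.049]), (118, [0.705, 0.012, 0.032]), (120, [0.701, 0.012, 0.029]), (122, [0.695, 0.012, 0.031]), (124, [0.691, 0.012, 0.03]), (126, [0.687, 0.012, 0.028]), (128, [0.682, 0.012, 0.031]), (130, [0.678, 0.012, 0.028]), (132, [0.672, 0.012, 0.032]), (134, [0.668, 0.012, 0.031]), (136, [0.664, 0.013, 0.027]), (138, [0.643, 0.011, 0.104]), (140, [0.64, 0.011, 0.1])]
```

View pics/crop.png

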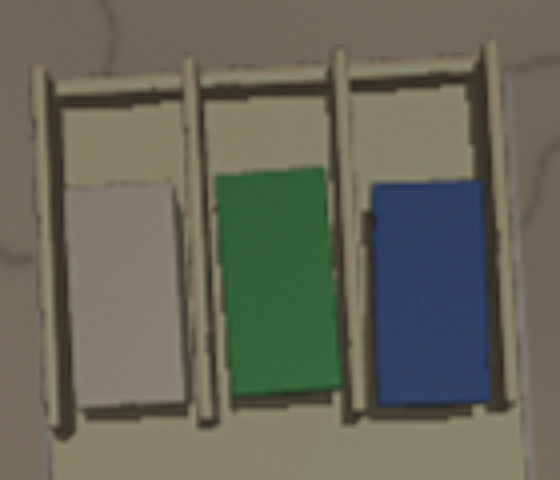

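The crop shows the green lid, full in view, between the dividers in the middle lane with empty board behind it. That confirms the choice.

```bash
cat >> h.py <<'E'
def go(x,y,z,yaw):
    s=robot.get_state();R=Ro.from_euler('xyz',s["orientation"],degrees=True)
    T=Ro.from_euler('xyz',[180,0,yaw],degrees=True)
    print("turn",np.round((R.inv()*T).as_rotvec(degrees=True),1),"shift",np.round(R.inv().apply(np.array([x,y,z])*1000-s["eef_pos"]*1000),1),"at",np.round(s["eef_pos"],4),np.round(s["orientation"],2),s["clock"])
E
python3 - <<'E'
from h import *
go(.676,.016,.245,182.2)
t=dict(np.load("top0.npz"));P=pts(t)
for (n,u0,u1,v0,v1) in (("mill",430,480,85,135),("pink",415,490,260,335)):
    q=P[v0:v1,u0:u1].reshape(-1,3);q=q[(q[:,2]>.02)&(q[:,2]<.2)];print(n,rect(q),q[:,2].max())
E
```

```text
turn [ -0.1  -0.  -16.2] shift [-6.522e+02 -4.460e+02  2.000e-01] at [0.1508 0.6062 0.2447] [-1.7994e+02 -1.0000e-02  1.6603e+02] 0.1
mill [ 705.6 -289.7   50.7   49.2   89.2] 0.14228319197541595
pink [ 301.9 -272.7  120.    61.6  -34.2] 0.07597145362736524
```

>>> {"api": "jog_arm", "payload": {
  "targets": [
    [[0, 0, -16.2, -652, -446, 0, 0], [0, 0, -16.2, -652, -446, 0, 0], [0, 0, -16.2, -652, -446, 0, 0], [0, 0, -16.2, -652, -446, 0, 0], [0, 0, -16.2, -652, -446, 0, 0], [0, 0, -16.2, -652, -446, 0, 0], [0, 0, -16.2, -652, -446, 0, 0], [0, 0, -16.2, -652, -446, 0, 0]]
  ],
  "squeeze": 40
}}

```text
clock: 1.1
eef_pos: [0.4819, 0.2339, 0.2452]
orientation: [180.0, -0.0, -177.8]
wrist_force: [1.2, 0.7, 0.0]
gripper_width: -0.0003
grasp_force: 0.0
```

```bash
python3 -c "
from h import *
go(.676,.016,.245,182.2)"
```

```text
turn [ 0. -0.  0.] shift [-1.855e+02 -2.253e+02  2.000e-01] at [0.4819 0.2339 0.2452] [ 1.8000e+02 -1.0000e-02 -1.7778e+02] 1.1
```

>>> {"api": "jog_arm", "payload": {
  "targets": [
    [[0, 0, 0, -185, -225, 0, 0], [0, 0, 0, -185, -225, 0, 0], [0, 0, 0, -185, -225, 0, 0], [0, 0, 0, -185, -225, 0, 0], [0, 0, 0, -185, -225, 0, 0], [0, 0, 0, -185, -225, 0, 0], [0, 0, 0, -185, -225, 0, 0], [0, 0, 0, -185, -225, 0, 0]]
  ]
}}

```text
clock: 2.1
eef_pos: [0.6738, 0.0191, 0.2453]
orientation: [180.0, -0.0, -177.7]
wrist_force: [0.6, 0.0, 0.1]
gripper_width: 0.0
grasp_force: 0.0
```

```bash
python3 -c "
from h import *
go(.676,.016,.13,182.2)
c=cap('top');cv2.imwrite('pics/a.png',cv2.resize(c['color'][60:260,210:430],None,fx=3,fy=3))
c=cap('side');cv2.imwrite('pics/b.png',cv2.resize(c['color'][60:260,200:430],None,fx=3,fy=3))"
```

```text
turn [ 0.  -0.   0.1] shift [ -2.1  -3.2 115.3] at [0.6738 0.0191 0.2453] [ 1.7999e+02 -2.0000e-02 -1.7771e+02] 2.1
```

>>> {"api": "jog_arm", "payload": {
  "targets": [
    [[0, 0, 0, -2, -3, 50, 0], [0, 0, 0, -2, -3, 100, 0], [0, 0, 0, -2, -3, 120, 0], [0, 0, 0, -2, -3, 130, 0], [0, 0, 0, -2, -3, 130, 0], [0, 0, 0, -2, -3, 130, 0]]
  ]
}}

```text
clock: 2.95
eef_pos: [0.6772, 0.0153, 0.1165]
orientation: [-180.0, 0.1, -177.8]
wrist_force: [-0.0, 0.7, 0.5]
gripper_width: 0.0
grasp_force: 0.0
```

```bash
python3 -c "
from h import *
go(.676,.016,.075,182.2)
c=cap('side');cv2.imwrite('pics/b2.png',cv2.resize(c['color'][60:260,200:430],None,fx=3,fy=3))"
```

```text
turn [-0.   0.1  0. ] shift [ 1.2  0.8 41.5] at [0.6772 0.0153 0.1165] [-1.7999e+02  1.1000e-01 -1.7776e+02] 2.95
```

View pics/b2.png

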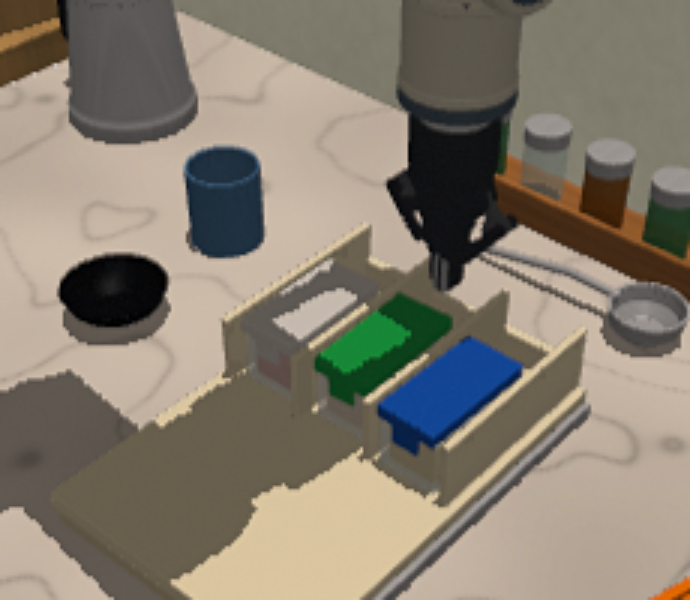

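The fingertips stand over the gap behind the green lid, at (445,280) in the crop, clear of the dividers. I go down 38 mm.

>>> {"api": "jog_arm", "payload": {
  "targets": [
    [[0, 0, 0, 0, 0, 15, 0], [0, 0, 0, 0, 0, 30, 0], [0, 0, 0, 0, 0, 38, 0], [0, 0, 0, 0, 0, 38, 0]]
  ]
}}

```text
clock: 3.5
eef_pos: [0.676, 0.0152, 0.0762]
orientation: [180.0, -0.1, -177.8]
wrist_force: [-0.6, 0.2, -0.1]
gripper_width: -0.0002
grasp_force: 0.0
```

>>> {"api": "jog_arm", "payload": {
  "targets": [
    [[0, 0, 0, 8, 0, 0, 0], [0, 0, 0, 14, 0, 0, 0], [0, 0, 0, 18, 0, 0, 0], [0, 0, 0, 22, 0, 0, 0], [0, 0, 0, 27, 0, 0, 0], [0, 0, 0, 33, 0, 0, 0], [0, 0, 0, 40, 0, 0, 0], [0, 0, 0, 47, 0, 0, 0]]
  ]
}}

```text
clock: 4.5
eef_pos: [0.6291, 0.0134, 0.0773]
orientation: [-180.0, -0.0, -177.8]
wrist_force: [2.2, -0.1, 0.9]
gripper_width: -0.0001
grasp_force: 1.0
```

```bash
python3 -c "
from h import *
go(.5,.01,.079,182.2);print(robot.get_state()['wrist_force'])
c=cap('side');cv2.imwrite('pics/b3.png',cv2.resize(c['color'][60:260,200:430],None,fx=3,fy=3))"
```

```text
turn [-0. -0.  0.] shift [129.1   1.7  -1.7] at [0.6291 0.0134 0.0773] [-180.     -0.   -177.77] 4.5
[ 2.21035556 -0.06830064  0.85839457]
```

View pics/b3.png

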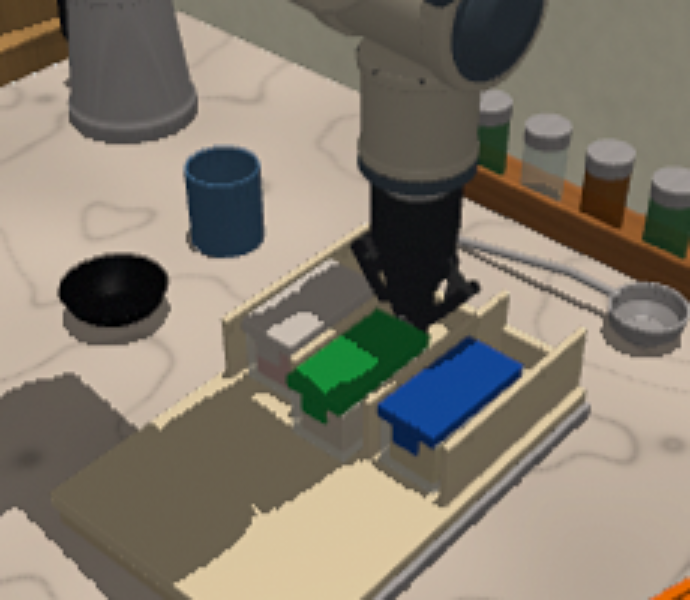

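The green box has slid forward level, with the finger behind its far end at (425,325). I keep pulling.

>>> {"api": "jog_arm", "payload": {
  "targets": [
    [[0, 0, 0, 7, 0, 0, 0], [0, 0, 0, 15, 0, 0, 0], [0, 0, 0, 23, 0, 0, 0], [0, 0, 0, 31, 0, 0, 0], [0, 0, 0, 39, 0, 0, 0], [0, 0, 0, 47, 0, 0, 0], [0, 0, 0, 55, 0, 0, 0], [0, 0, 0, 60, 0, 0, 0]]
  ]
}}

```text
clock: 5.55
eef_pos: [0.5691, 0.011, 0.0773]
orientation: [-180.0, -0.0, -177.8]
wrist_force: [1.0, 0.4, -0.1]
gripper_width: 0.0
grasp_force: 0.5
```

>>> {"api": "jog_arm", "payload": {
  "targets": [
    [[0, 0, 0, 7, 0, 0, 0], [0, 0, 0, 15, 0, 0, 0], [0, 0, 0, 23, 0, 0, 0], [0, 0, 0, 31, 0, 0, 0], [0, 0, 0, 39, 0, 0, 0], [0, 0, 0, 47, 0, 0, 0], [0, 0, 0, 54, 0, 0, 0], [0, 0, 0, 58, 0, 0, 0]]
  ]
}}

```text
clock: 6.55
eef_pos: [0.5113, 0.0088, 0.0773]
orientation: [-180.0, -0.0, -177.8]
wrist_force: [0.8, -0.3, -0.4]
gripper_width: 0.0001
grasp_force: 0.5
```

```bash
python3 -c "
from h import *
go(.5,.01,.079,182.2);print(robot.get_state()['wrist_force'])
for n in('top','side'):
  c=cap(n);r=(250,390,100,300) if n=='top' else (220,420,130,300);m=blob(c,'green',r);print(m.sum(),rect(onplane(c,m,.1)))
cv2.imwrite('pics/b4.png',cv2.resize(c['color'][60:260,200:430],None,fx=3,fy=3))"
```

```text
turn [-0. -0.  0.] shift [11.2  1.7 -1.7] at [0.5113 0.0088 0.0773] [-180.     -0.   -177.77] 6.55
[ 0.76911716 -0.34602394 -0.39476798]
222 [433.7  13.8  47.6  21.6  85.9]
1047 [430.2   0.8 136.2  66.    2.3]
```

View pics/b4.png

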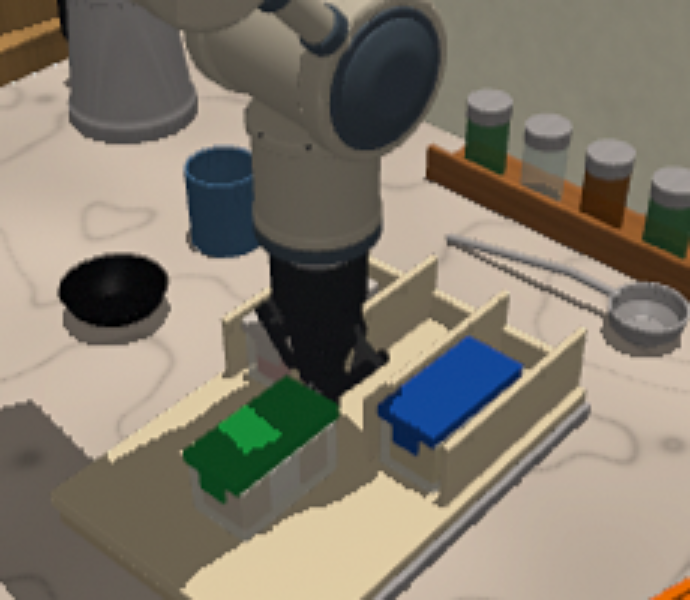

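The box stands flat in front of the dividers, lid at (262,435). I back off, lift and swing aside to measure it.

>>> {"api": "jog_arm", "payload": {
  "targets": [
    [[0, 0, 0, -8, 0, 0, 0], [0, 0, 0, -15, 0, 0, 0], [0, 0, 0, -15, 0, 0, 0], [0, 0, 0, -15, 0, -60, 0], [0, 0, 0, -15, 0, -120, 0], [0, 0, 0, -15, 0, -150, 80], [0, 0, 0, -15, 0, -150, 80], [0, 0, 0, -15, -62, -150, 80]]
  ]
}}

```text
clock: 7.65
eef_pos: [0.5289, -0.0506, 0.2269]
orientation: [180.0, -0.0, -177.5]
wrist_force: [2.3, -0.2, -0.4]
gripper_width: 0.0543
grasp_force: 0.0
```

>>> {"api": "jog_arm", "payload": {
  "targets": [
    [[0, 0, 0, 0, -250, 0, 80], [0, 0, 0, 0, -250, 0, 80], [0, 0, 0, 0, -250, 0, 80], [0, 0, 0, 0, -250, 0, 80], [0, 0, 0, 0, -250, 0, 80], [0, 0, 0, 0, -250, 0, 80]]
  ]
}}

```text
clock: 8.4
eef_pos: [0.5382, -0.302, 0.226]
orientation: [179.9, -0.1, -177.8]
wrist_force: [-0.0, 0.8, -0.3]
gripper_width: 0.08
grasp_force: 0.0
```

```bash
python3 -c "
from h import *
c=cap('top');m=blob(c,'green',(250,390,100,300));r=rect(onplane(c,m,.1));print(m.sum(),r,np.median(pts(c)[m],0))
go(r[0]/1e3,r[1]/1e3,.2,180+r[4])"
```

```text
1400 [437.    7.5 116.8  58.2   2.3] [0.4408954  0.00512909 0.09994761]
turn [ 0.1 -0.1 -0. ] shift [ 89.2 312.6  26.9] at [ 0.5384 -0.3014  0.2264] [ 1.7993e+02 -8.0000e-02 -1.7775e+02] 8.45
```

>>> {"api": "jog_arm", "payload": {
  "targets": [
    [[0, 0, 0, 88, 312, 0, 82], [0, 0, 0, 88, 312, 0, 82], [0, 0, 0, 88, 312, 0, 82], [0, 0, 0, 88, 312, 0, 82], [0, 0, 0, 88, 312, 0, 82], [0, 0, 0, 88, 312, 0, 82], [0, 0, 0, 88, 312, 0, 82], [0, 0, 0, 88, 312, 0, 82]]
  ]
}}

```text
clock: 9.45
eef_pos: [0.4392, 0.0054, 0.2273]
orientation: [-180.0, 0.0, -177.8]
wrist_force: [0.6, 0.1, -0.2]
gripper_width: 0.082
grasp_force: 0.0
```

>>> {"api": "jog_arm", "payload": {
  "targets": [
    [[0, 0, 0, 0, 0, 0, 82], [0, 0, 0, 0, 0, 50, 82], [0, 0, 0, 0, 0, 90, 82], [0, 0, 0, 0, 0, 90, 82], [0, 0, 0, 0, 0, 90, 82]]
  ]
}}

```text
clock: 10.07
eef_pos: [0.4394, 0.0055, 0.1383]
orientation: [-180.0, 0.0, -177.8]
wrist_force: [0.6, -0.4, 0.3]
gripper_width: 0.0817
grasp_force: 0.0
```

```bash
python3 -c "
from h import *
go(.439,.007,.064,182.2)
c=cap('side');cv2.imwrite('pics/b5.png',cv2.resize(c['color'][60:260,200:430],None,fx=3,fy=3))"
```

```text
turn [-0.  0. -0.] shift [ 0.4  1.5 74.3] at [0.4394 0.0055 0.1383] [-1.7999e+02  4.0000e-02 -1.7781e+02] 10.075
```

View pics/b5.png

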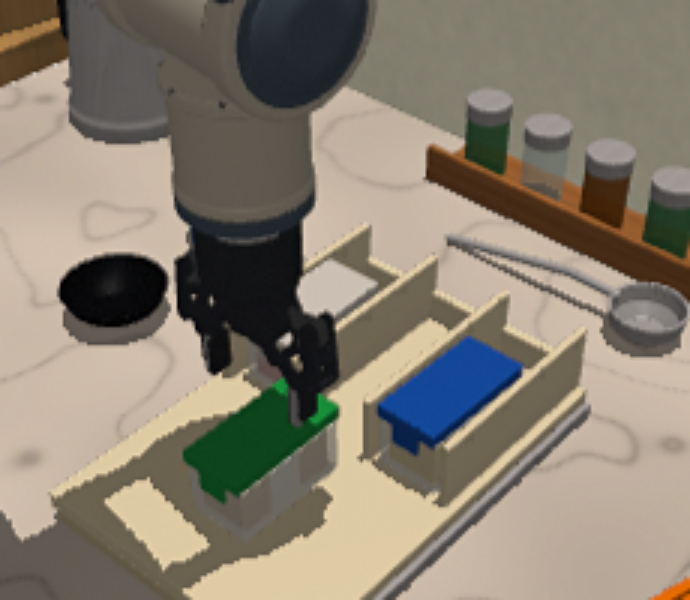

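The open fingers are above the box, either side of its lid at (215,355) and (310,400). I go down and grip.

>>> {"api": "jog_arm", "payload": {
  "targets": [
    [[0, 0, 0, 0, 1.5, 30, 82], [0, 0, 0, 0, 1.5, 55, 82], [0, 0, 0, 0, 1.5, 70, 82], [0, 0, 0, 0, 1.5, 74, 82], [0, 0, 0, 0, 1.5, 74, 82]]
  ]
}}

```text
clock: 10.75
eef_pos: [0.4393, 0.0073, 0.0641]
orientation: [-180.0, 0.1, -177.8]
wrist_force: [-0.7, 0.9, 0.2]
gripper_width: 0.0821
grasp_force: 0.0
```

>>> {"api": "jog_arm", "payload": {
  "targets": [
    [[0, 0, 0, 0, 0, 0, 50], [0, 0, 0, 0, 0, 0, 50], [0, 0, 0, 0, 0, 0, 50], [0, 0, 0, 0, 0, 0, 50], [0, 0, 0, 0, 0, 0, 50], [0, 0, 0, 0, 0, 0, 50]]
  ],
  "squeeze": 45
}}

```text
clock: 11.5
eef_pos: [0.4392, 0.0074, 0.0642]
orientation: [-180.0, 0.1, -177.8]
wrist_force: [-2.0, -0.5, 12.3]
gripper_width: 0.0596
grasp_force: 46.3
```

>>> {"api": "jog_arm", "payload": {
  "targets": [
    [[0, 0, 0, 0, 0, -5, 50], [0, 0, 0, 0, 0, -20, 50], [0, 0, 0, 0, 0, -40, 50], [0, 0, 0, 0, 0, -65, 50], [0, 0, 0, 0, 0, -85, 50], [0, 0, 0, 0, 0, -90, 50], [0, 0, 0, 0, 0, -90, 50]]
  ]
}}

```text
clock: 12.38
eef_pos: [0.4386, 0.0074, 0.1533]
orientation: [-180.0, 0.0, -177.8]
wrist_force: [-0.0, -0.6, -2.9]
gripper_width: 0.0596
grasp_force: 49.6
```

```bash
python3 -c "
from h import *
go(.520,-.330,.154,165.1);print(robot.get_state()['wrist_force'])"
```

```text
turn [ 0.   0.  17.1] shift [ -68.2 -340.4   -0.7] at [0.4386 0.0074 0.1533] [-1.8000e+02  2.0000e-02 -1.7777e+02] 12.375
[-0.04063831 -0.61709934 -2.91290112]
```

>>> {"api": "jog_arm", "payload": {
  "targets": [
    [[0, 0, 2, -6, -30, 0, 50], [0, 0, 4, -15, -75, 0, 50], [0, 0, 6, -24, -120, 0, 50], [0, 0, 9, -34, -170, 0, 50], [0, 0, 11, -44, -220, 0, 50], [0, 0, 14, -54, -270, 0, 50], [0, 0, 16, -63, -315, 0, 50], [0, 0, 17.1, -68, -340, 0, 50]]
  ]
}}

```text
clock: 13.38
eef_pos: [0.5197, -0.3317, 0.1518]
orientation: [180.0, -0.1, 165.0]
wrist_force: [-0.2, -0.5, -2.1]
gripper_width: 0.0596
grasp_force: 49.8
```

>>> {"api": "jog_arm", "payload": {
  "targets": [
    [[0, 0, 0, 0, 0, 0, 50], [0, 0, 0, 0, 0, 30, 50], [0, 0, 0, 0, 0, 60, 50], [0, 0, 0, 0, 0, 60, 50], [0, 0, 0, 0, 0, 60, 50]]
  ]
}}

```text
clock: 14.0
eef_pos: [0.5201, -0.3294, 0.0939]
orientation: [180.0, 0.0, 165.2]
wrist_force: [0.0, -0.1, -1.0]
gripper_width: 0.0597
grasp_force: 49.7
```

```bash
python3 -c "
from h import *
go(.520,-.330,.0405,165.1)
c=cap('side')
m=blob(c,'orange',(350,490,220,340));print('plate',m.sum(),rect(onplane(c,m,.014)))
cv2.imwrite('pics/b6.png',cv2.resize(c['color'][130:350,300:530],None,fx=2.6,fy=2.6))"
```

```text
turn [0.  0.  0.1] shift [-0.1 -0.6 53.4] at [ 0.5201 -0.3294  0.0939] [1.8000e+02 1.0000e-02 1.6516e+02] 14.0
plate 2592 [ 518.6 -334.   184.3  119.2  -14.7]
```

View pics/b6.png

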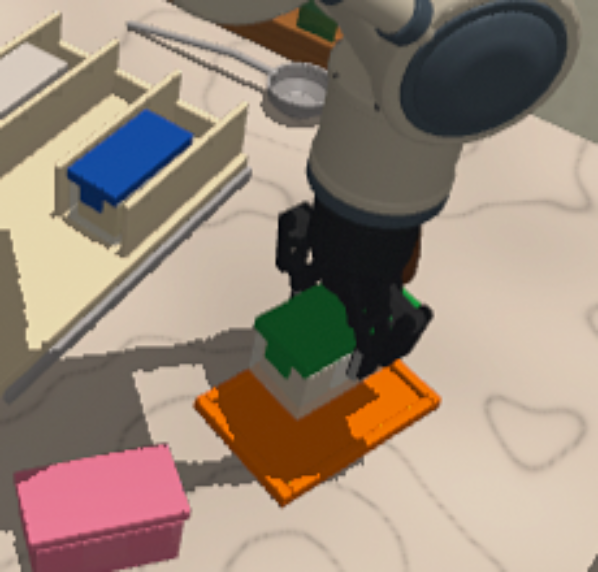

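The box hangs level over the plate, lid at (305,325) in the crop, and the plate has not moved. I lower it, slowly at the end.

>>> {"api": "jog_arm", "payload": {
  "targets": [
    [[0, 0, 0, 0, -1, 20, 50], [0, 0, 0, 0, -1, 38, 50], [0, 0, 0, 0, -1, 46, 50], [0, 0, 0, 0, -1, 49, 50], [0, 0, 0, 0, -1, 50, 50], [0, 0, 0, 0, -1, 51, 50], [0, 0, 0, 0, -1, 51, 50]]
  ]
}}

```text
clock: 14.92
eef_pos: [0.5197, -0.3307, 0.0425]
orientation: [-180.0, 0.0, 165.1]
wrist_force: [-0.8, 0.0, -1.5]
gripper_width: 0.0592
grasp_force: 50.0
```

>>> {"api": "jog_arm", "payload": {
  "targets": [
    [[0, 0, 0, 0, 0, 1, 50], [0, 0, 0, 0, 0, 2, 50], [0, 0, 0, 0, 0, 2, 50]]
  ]
}}

```text
clock: 15.3
eef_pos: [0.5197, -0.3307, 0.0403]
orientation: [-180.0, 0.0, 165.1]
wrist_force: [0.9, 0.0, -1.3]
gripper_width: 0.0596
grasp_force: 50.1
```

>>> {"api": "jog_arm", "payload": {
  "targets": [
    [[0, 0, 0, 0, 0, 0.5, 50], [0, 0, 0, 0, 0, 1, 50], [0, 0, 0, 0, 0, 1, 50]]
  ]
}}

```text
clock: 15.68
eef_pos: [0.5197, -0.3307, 0.0402]
orientation: [-180.0, 0.0, 165.1]
wrist_force: [-3.9, 2.3, 16.1]
gripper_width: 0.0597
grasp_force: 51.9
```

Contact: 16 N upward. I release and retreat.

>>> {"api": "jog_arm", "payload": {
  "targets": [
    [[0, 0, 0, 0, 0, 0, 70], [0, 0, 0, 0, 0, 0, 80], [0, 0, 0, 0, 0, 0, 82], [0, 0, 0, 0, 0, 0, 82], [0, 0, 0, 0, 0, -20, 82], [0, 0, 0, 0, 0, -60, 82], [0, 0, 0, 0, 0, -120, 82], [0, 0, 0, 0, 0, -170, 82]]
  ]
}}

```text
clock: 16.68
eef_pos: [0.5196, -0.3306, 0.2114]
orientation: [-180.0, 0.0, 165.1]
wrist_force: [0.8, -1.2, -0.5]
gripper_width: 0.0815
grasp_force: 0.0
```

>>> {"api": "jog_arm", "payload": {
  "targets": [
    [[0, 0, 0, 0, 300, 0, 82], [0, 0, 0, 0, 300, 0, 82], [0, 0, 0, 0, 300, 0, 82], [0, 0, 0, 0, 300, 0, 82], [0, 0, 0, 0, 300, 0, 82], [0, 0, 0, 0, 300, 0, 82], [0, 0, 0, 0, 300, 0, 82]]
  ]
}}

```text
clock: 17.55
eef_pos: [0.5965, -0.0409, 0.2092]
orientation: [-180.0, -0.0, 165.2]
wrist_force: [-0.7, -0.2, -0.0]
gripper_width: 0.0824
grasp_force: 0.0
```

```bash
python3 -c "
from h import *
c=cap('top')
print(np.median(pts(c)[blob(c,'green',(400,530,120,270))],0))
print('g',rect(onplane(c,blob(c,'green',(400,530,120,270)),.076)))
hsv=cv2.cvtColor(c['color'],cv2.COLOR_BGR2HSV);m=cv2.inRange(hsv,(5,110,50),(16,255,255));m[:130]=0;m[260:]=0;m[:,:415]=0;m[:,520:]=0
print('p',rect(onplane(c,m,.014)))
cv2.imwrite('pics/end.png',cv2.resize(c['color'][100:320,230:530],None,fx=2.5,fy=2.5))"
```

```text
[ 0.51603626 -0.32806591  0.07571645]
g [ 516.7 -328.1  119.2   59.   -14.8]
p [ 520.1 -329.2  178.   115.7  -14.5]
```

View pics/end.png

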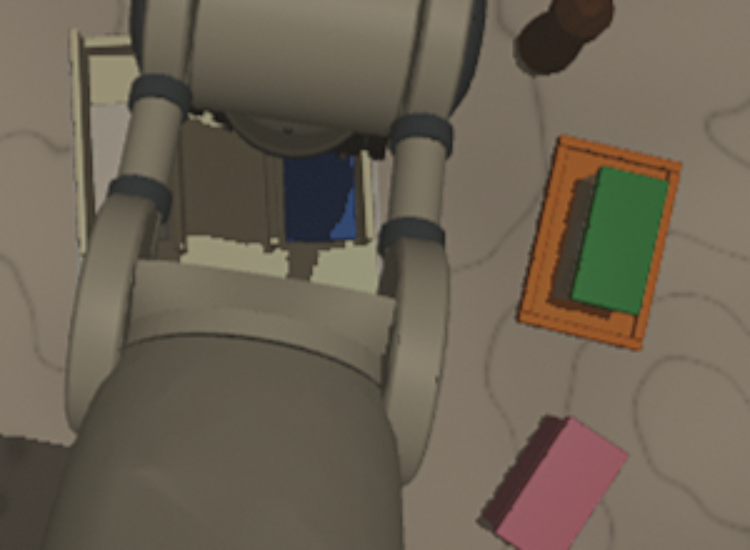

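The green box stands at (620,240), centred to about 4 mm and aligned with the plate, which sits at (600,243); its lid top is at z = 0.076. I hand in.

```bash
python3 -c "
from h import *
print(robot.hand_in())"
```

```text
the job is handed in; nothing more can be done
None
```

I hooked the green-lidded container out in front of the dividers, let it go, then set it upright on the plate about 4 mm off centre and aligned to within a degree; the job was handed in at about 17.6 s, and no verdict came back.

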